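# Clear the aspirator pump and hold its filter cover shut

### The job

Lift the canister by its handle out of the stand on the aspirator pump and set it down upright in the steel spill tray beside the pump, without dropping or tipping it. Then turn the quarter-turn wing fastener on the pump's filter cover until its slot lines up with the two raised index ribs, let go of it, press the cover itself down fully flush on its frame with the fingertips and finish the job holding it pressed there, with the wing left untouched so that I can lock it. Do not shift the other things on the bench.

Things in the scene. Friction and masses are not known exactly. Their poses are not given: they have to be found in the camera images.
- pump: Aspirator pump, low cream housing 220 x 300 mm (x, y), fixed. Origin on the bench under its centre; at yaw 0 its x points away from the robot, y to the left. Flat deck 66 mm high: the canister's stand on the +y half, the raised filter box with the hinged cover on the -y half. The box's fixed frame is 174 x 148 mm, its walls reach 89 mm above the bench.
- stand (a point): Centre of the floor of the canister's stand, a shallow round grey cup on the pump's deck: inner radius 60 mm, outer radius 64 mm, floor 69 mm and rim 82 mm above the bench. Axes as the pump's.
- canister_handle (a point): Middle of the canister's fixed carrying handle, a round bar 14 mm thick, straight for 68 mm along this point's x axis, arched over the screw cap. It lies 190 mm above the canister's underside (259 mm above the bench at the start), 31 mm above the cap (50 mm across; two hose stubs reach 10 mm higher).
- canister_mid (a point): The canister's centre, 95 mm above its underside: white plastic round canister, 112 mm in diameter (straight wall up to 112 mm, then a shoulder), about 0.4 to 0.8 kg, closed. z axis along the canister, x axis along its handle.
- tray_floor (a point): Centre of the inner floor of the fixed shallow steel spill tray, 240 x 190 mm outside (point's x, y), 14 mm high, walls and floor 3 mm thick. The floor is 3 mm above the bench. The media bottle stands in the tray at its +x end (about 80 mm from the centre); the -x part, around 45 mm from the centre, is free.
- cover (a joint): Angle of the filter cover on its hinge, rad: 0 = home on the frame, 0.078 = raised (start; held up by a springy foam seal, free edge about 10 mm high). The seal needs about 6 N at the free edge to start down, 11 N to stay home, more nearer the hinge; let go, it springs up. It goes home only with the fastener lined up, else the fastener's cross pin stops it after 1 to 2 mm.
- cover_edge (a point): Middle of the cover's free edge, on its upper face, moving with it: x along the edge, y outward from the hinge, z out of the face. Cover: metal plate 158 mm (x) by 135 mm (y), 4 mm thick, upper face 92 mm above the bench when home. The hinge is 135 mm from the edge towards -y. The fastener is 20 mm in from this edge at mid-length; 55 mm to either side along x the plate is bare.
- fastener (a joint): Turn of the fastener, rad: 0 = lined up (wing and the slot along its top parallel to the hinge, in line with the two raised index ribs on the cover; its cross pin can then pass the frame's slot below). Positive = counter-clockwise from above. Starts at 0.7 to 1.4: turn it clockwise. No stop or click at 0 (stops at +-1.57); stays where left (friction 0.06 N m). Passes within about 0.17.
- wing (a point): Centre of the fastener's upright steel finger wing: 36 mm long (point's x), 9 mm thick (point's y, the way to pinch it), top 26 mm and this point 14.5 mm above the cover. Under it a round flange 32 mm across, 4 mm high, lies on the cover. Turns with the fastener and tilts with the cover.
- media_bottle_mid (a point): Bystander: glass bottle 56 mm in diameter, 120 mm high, standing in the tray; point at half height.
- disc_filter_mid (a point): Bystander: white disc filter 42 mm across, 22 mm high, lying on the pump's deck behind the stand.
- flask_mid (a point): Bystander: flat clear culture flask 85 x 150 x 36 mm with an orange cap, lying in front of the pump.
- pipettor_mid (a point): Bystander: grey pipettor 257 mm long, 24 mm high, lying in front of the tray.
- tube_rack_mid (a point): Bystander: blue tube rack 90 x 200 x 114 mm at the right side.
- chamber_plate_mid (a point): Bystander: square teal plate 75 x 75 x 10 mm at the back.
- wash_bottle_mid (a point): Bystander: white wash bottle 72 mm in diameter, 195 mm high with its spout, at the left side.
Mind the look-alikes: they are no part of the job. Leave any turquoise or yellow look-alike of the part that bears canister_handle alone.

How it is judged (in metres and radians):
On the way, in this order (a step that is already met when the one before it is completed fails the run):
1. the canister stands upright in the tray and is let go (z of canister_mid in the frame of tray_floor between 0.088 and 0.103 m and x of canister_mid in the frame of tray_floor between -0.075 and 0.075 m and y of canister_mid in the frame of tray_floor between -0.05 and 0.05 m and angle between canister_mid's own z axis and vertical below 0.12 rad and contact force between each of the fingers, the arm and canister below 0.1 N and linear speed of canister below 0.03 m/s), for 0.2 s.
2. the wing fastener is lined up with the index ribs (value of joint fastener between -0.15 and 0.15 rad), for 0.2 s.
At the end, for the whole second after the job is handed in: The robot is still pressing the cover with more than 6 N and the cover is home (hinge angle under 0.018 rad, 2.4 mm at the free edge), the fastener is within 0.17 rad of its index ribs and not touched, and the canister stands upright (within 0.12 rad) on the tray's floor, let go (z of canister_mid in the frame of tray_floor between 0.088 and 0.103 m and x of canister_mid in the frame of tray_floor between -0.075 and 0.075 m and y of canister_mid in the frame of tray_floor between -0.05 and 0.05 m and angle between canister_mid's own z axis and vertical below 0.12 rad and contact force between each of the fingers, the arm and canister below 0.1 N and value of joint fastener between -0.17 and 0.17 rad and value of joint cover below 0.018 rad and contact force between any of the fingers, the arm and cover above 6 N and contact force between each of the fingers, the arm and fastener below 0.5 N and contact force between canister and cover below 0.1 N); the arm keeps its last pose, push and grip.
It fails at once if the canister is dropped or knocked (moves faster than 0.4 m/s while not in the grip) (linear speed of canister above 0.4 m/s and contact force between the fingers and canister below 0.05 N).
It fails at once if the canister is tipped more than 0.5 rad (angle between canister_mid's own z axis and vertical above 0.5 rad).
It fails at once if one of the other things is shifted more than 30 mm (distance of any of media_bottle_mid, disc_filter_mid, flask_mid, pipettor_mid, tube_rack_mid, chamber_plate_mid, wash_bottle_mid from where it was at the start of the episode above 0.03 m).
It also fails if it takes over 67 s, if anything falls off the work surface, if the arm or the gripper's body presses on something with over 40 N, if the wrist force passes 120 N, or if a joint passes its speed limit or range.

### The arm

A 6-joint arm with a two-finger parallel gripper is mounted at the origin on the work surface. World frame = base frame: x ahead of the robot, y to its left, z up, the work surface at z = 0. Lengths are in mm, angles in rad, forces in N, time in s.
With the tool pointing down it reaches from about 350 to 975 mm from the base axis. Payload 17.4 kg.
Tool frame: the origin (TCP) lies midway between the tips of the shut fingers; the grasp point (between the pads) lies grasp_offset behind it (grasp_offset is the distance from the TCP to the grasp point, in mm); z points along the fingers, y is the line along which they close (so a half turn about z gives the same grasp; the last joint's range is limited). The gripper opens to 85 mm and grips with 20 to 120 N. Pads are 22 mm wide; open, the fingers measure 114 mm over their backs; the gripper's body (76 mm by 85 mm) begins 54 mm behind the grasp point. The pads swing forward as they close: fully open they stand 13 mm farther back than shut.
Start: joints at [-1.223, 0.116, 1.442, -0, 1.584, -0.038], TCP at [253.994, -625.395, 231.303] pointing down, gripper open.
Joint ranges: [-2.83, 2.83], [-0.83, 2.19], [0.07, 2.5], [-1.14, 4.28], [0.01, 3], [-2.97, 2.97]. Speed limits (rad/s): [1.89, 1.89, 2.22, 3.14, 3.14, 3.14].

### API

Orientations are given as [roll, pitch, yaw] about the fixed x, y, z axes, in that order (R = Rz(yaw) Ry(pitch) Rx(roll)).
In Python, from bench import * gives the robot as it stands.
- The arm moves only by the tool arm_command, never from a script. Its argument "moves" is text: rows parted by semicolons, each of 5 numbers parted by spaces: the shift along the tool's x, y, z in mm, then the turn about the tool's z in rad, then the finger opening in mm, from 0 to 85.4. A call has 1 to 12 rows; each row is the pose to reach, as a shift and turn from the pose commanded when the call began, along the tool's axes at that moment; what a row does not reach only later rows make up. A row lasts 1/8 s, in which the tool goes at most 62.5 mm and 10.7 degrees, less where a joint would pass 70% of its speed; a pose out of reach is approached as far as the arm can. A call with a gripper value outside its range is refused whole. The fingers move at their own pace and stop on an object; "force" is the grip in N (left out, the last holds). Time passes only in rows, so rows that repeat a pose let the fingers close. It gives the time, the measured TCP pose, the force, the opening and the grip force at its end, in the units of the state.
- state(): the state, without advancing time (a new reading comes with each control period).
- capture(name): name is "scene" or "top"; returns the picture (480x640x3 uint8, red, green, blue); there is no depth.
- camera_params(name): a dict with "vfov" (degrees; the focal length in pixels is half the picture's height over the tangent of half this angle, whatever the lens; pixels are square), "cx", "cy" (the principal point, pixels), "cam_to_world" (4x4, takes a point from camera to world coordinates). Camera axes: x right, y down, z forward; pixel columns grow to the right and rows downward; lengths in mm; the calibration is good to about 2 mm. A picture is of the moment at which its call begins. camera_params takes no time and is no camera call.
- close_job(): hands the job in; it is judged then, once.
The state is a dict: "time": time; "q": joint angles; "joint_velocities": joint speeds; "effort": joint torques, N m; "ee_pos": TCP position; "tool_rot": TCP orientation; "contact_force": force on the tool from outside, world axes, zero at the start; "torque": the same for the moment, N m; "gripper_width": finger opening in mm; "grip_force": force on a finger pad.
Only numpy, scipy, OpenCV 4.12 (cv2) and the standard library are available. Lean on these libraries where they do the work, as an engineer would, in place of code of your own. Each camera call takes 0.05 s, during which the arm holds its last target. There are 200 camera calls.

## Working session

There is one attempt and no reset: what is moved stays moved. The work goes in short steps, Python scripts to look and compute and a tool call to move; the robot and the scene stay as the last step left them, time stands still between calls to the robot, and variables do not carry over. Pictures are saved under pics/ and viewed, at most 10 in all, crops included, and the job is handed in when it is done.

Besides the shell and the picture viewer there is one more tool, called after "Request:" by a JSON object that holds its "name" and its "arguments", one argument or row to a line. arm_command: Moves the arm, as the interface text tells. Its arguments: {"type":"object","properties":{"moves":{"type":"string"},"force":{"type":"number"}},"required":["moves"]}

```bash
mkdir -p pics; ls; python3 - <<'E'
from bench import *
import cv2
for n in("scene","top"):
    cv2.imwrite(f"pics/{n}0.png",capture(n)[:,:,::-1]); p=camera_params(n); print(n,p)
s=state(); print(s)
E
```

```text
pics
scene {'vfov': 49.595092867540494, 'cx': 317.40299777717433, 'cy': 237.85271611996603, 'cam_to_world': array([[ 1.16934391e-01,  5.28711384e-01, -8.40708404e-01,
         1.67565191e+03],
       [ 9.93138660e-01, -6.34416810e-02,  9.82382539e-02,
        -1.55918803e+02],
       [-1.39627127e-03, -8.46427449e-01, -5.32502230e-01,
         8.91147810e+02],
       [ 0.00000000e+00,  0.00000000e+00,  0.00000000e+00,
         1.00000000e+00]])}
top {'vfov': 55.79578532651442, 'cx': 324.76588930761045, 'cy': 239.71542547628653, 'cam_to_world': array([[ 2.54058821e-02, -9.93900046e-01,  1.07318408e-01,
         3.81639002e+02],
       [-9.99661461e-01, -2.58614208e-02, -2.85492548e-03,
        -1.57461508e+00],
       [ 5.61291706e-03, -1.07209544e-01, -9.94220604e-01,
         1.60922505e+03],
       [ 0.00000000e+00,  0.00000000e+00,  0.00000000e+00,
         1.00000000e+00]])}
{'time': 0.1, 'q': array([-1.22282986e+00,  1.16458619e-01,  1.44218729e+00,  1.13198270e-05,
        1.58396842e+00, -3.77657830e-02]), 'joint_velocities': array([-0.00105522, -0.00093035, -0.00319947, -0.0010038 , -0.00063487,
        0.00099713]), 'effort': array([ 2.75680359e-03, -7.33664203e+01, -6.33790898e+01, -1.48391319e-05,
        5.18841029e-03,  6.64727145e-05]), 'ee_pos': array([ 253.923515  , -625.25022382,  230.62903473]), 'tool_rot': array([-3.14057214e+00, -4.98860089e-05,  3.85732369e-01]), 'contact_force': array([ 0.38650843, -0.13519836,  0.89146711]), 'torque': array([0.02037463, 0.04679117, 0.00152351]), 'grip_force': 0.0, 'gripper_width': 84.92531938315574}
```

View pics/scene0.png

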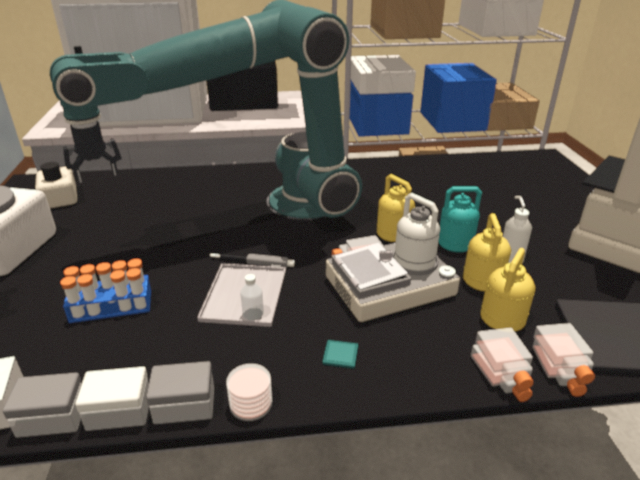

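View pics/top0.png

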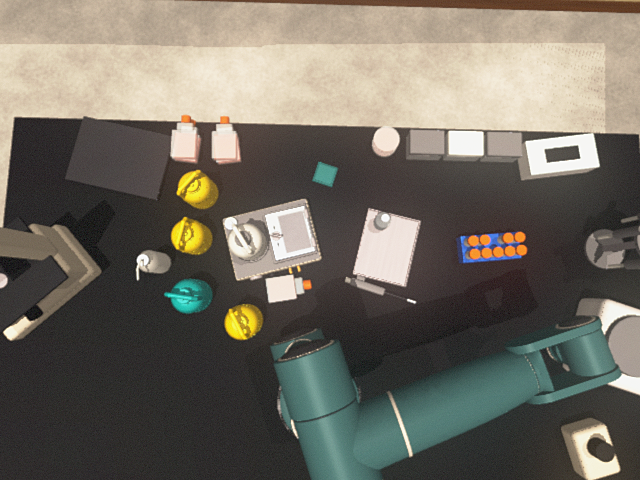

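```bash
python3 -c "
import bench; print([n for n in dir(bench) if n[0]!='_']); print(getattr(bench,'grasp_offset',None))"
```

```text
['MotionError', 'camera_params', 'capture', 'close_job', 'grasp_offset', 'state']
18.700000000000003
```

The white canister (top ≈ (245,238), scene ≈ (418,235)) is the only white one. The turquoise one is at top (190,295), and the yellow ones are at (197,188), (191,236) and (243,321). I'll confirm in an enlarged crop.

```bash
cat > h.py <<'E'
import numpy as np, cv2
from bench import *
P={n:camera_params(n) for n in("scene","top")}
def ray(n,u,v):
    p=P[n]; f=240/np.tan(np.radians(p["vfov"]/2)); M=p["cam_to_world"]
    d=M[:3,:3]@np.array([(u-p["cx"])/f,(v-p["cy"])/f,1]); return M[:3,3],d/np.linalg.norm(d)
def onz(n,u,v,z):
    o,d=ray(n,u,v); return o+d*(z-o[2])/d[2]
def tri(a,b):
    (o1,d1),(o2,d2)=ray("scene",*a),ray("top",*b)
    t=np.linalg.lstsq(np.c_[d1,-d2],o2-o1,rcond=None)[0]; p,q=o1+t[0]*d1,o2+t[1]*d2
    return (p+q)/2,np.linalg.norm(p-q)
def proj(n,X):
    p=P[n]; f=240/np.tan(np.radians(p["vfov"]/2)); c=np.linalg.inv(p["cam_to_world"])@np.r_[X,1]
    return p["cx"]+f*c[0]/c[2],p["cy"]+f*c[1]/c[2]
def crop(im,x,y,w,h,k):
    c=cv2.resize(im[y:y+h,x:x+w],None,fx=k,fy=k,interpolation=cv2.INTER_CUBIC)
    for i in range(0,w,20): cv2.putText(c,str(x+i),(i*k,10),0,.35,(0,0,255)); cv2.line(c,(i*k,12),(i*k,18),(0,0,255))
    for j in range(20,h,20): cv2.putText(c,str(y+j),(0,j*k+4),0,.35,(0,0,255)); cv2.line(c,(24,j*k),(30,j*k),(0,0,255))
    return c
E
python3 - <<'E'
from h import *
t=cv2.imread("pics/top0.png"); s=cv2.imread("pics/scene0.png")
a=crop(t,215,190,120,100,6); cv2.imwrite("pics/a.png",a)
b=crop(s,320,180,150,140,4)[:560]; cv2.imwrite("pics/b.png",b)
E
```

```text
(no output)
```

View pics/a.png

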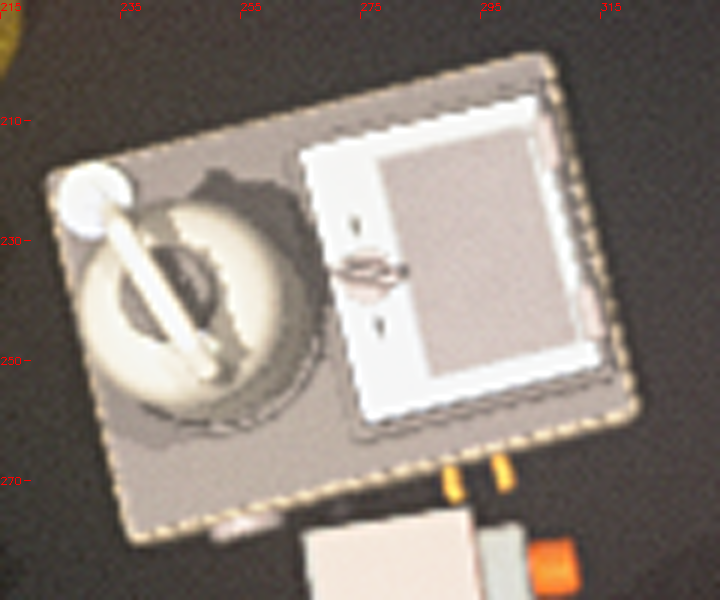

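View pics/b.png

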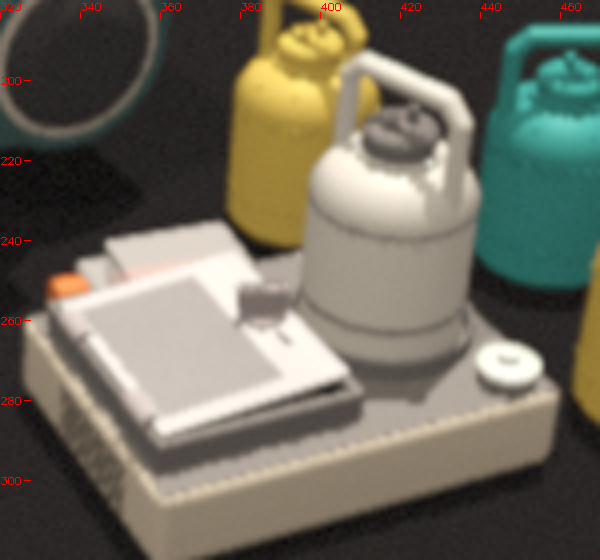

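The crops confirm it: the white canister with the grey cap stands in the cup on the pump. Its handle runs from top (234,226) to (250,252) and in scene from (409,195) to (435,210). The wing is at top (276,235), nearly perpendicular to the ribs at (274,227) and (278,244).

```bash
python3 - <<'E'
from h import *
np.set_printoptions(precision=1,suppress=True)
c=lambda x,y:(215+x/6-.4,190+y/6-.4)
C=[onz("top",*c(*q),66) for q in((50,178),(547,54),(637,410),(130,541))]
ctr=np.mean(C,0); print("pump",C,ctr,[np.linalg.norm(C[i]-C[i-1]) for i in range(4)])
xa=(C[1]+C[0]-C[2]-C[3])[:2]; yaw=np.arctan2(xa[1],xa[0]); ya=(C[0]+C[3]-C[1]-C[2])[:2]; print("yaw",yaw, np.arctan2(-ya[0],ya[1]))
# handle: bright narrow bar; edges by hand
h1,h2=onz("top",*c(117,220),262),onz("top",*c(209,368),262)
print("handle",h1,h2,(h1+h2)/2,np.linalg.norm(h1-h2),np.arctan2(*(h1-h2)[1::-1]))
print("tri mid",tri((421.7,202.5),c(163,294)))
# tray
im=cv2.imread("pics/top0.png"); g=im.min(2); m=np.zeros_like(g); m[195:295,345:430]=(g[195:295,345:430]>110)*255
m=cv2.morphologyEx(m,cv2.MORPH_OPEN,np.ones((5,5)))
k=max(cv2.findContours(m,0,2)[0],key=cv2.contourArea); r=cv2.minAreaRect(k); b=cv2.boxPoints(r); T=[onz("top",*q,14) for q in b]
print("tray",r,T,np.mean(T,0),[np.linalg.norm(T[i]-T[i-1]) for i in range(4)])
print("bottle", tri((250,278),(382,212)))
E=[onz("top",*c(*q),102) for q in((303,155),(368,421))]; print("edge",E,np.mean(E,0),np.linalg.norm(E[0]-E[1]))
print("ribs",[onz("top",*c(*q),101) for q in((356,226),(379,328))])
print("wing",[onz("top",*c(*q),115) for q in((333,268),(405,271))], onz("top",*c(368,270),115))
E
```

```text
pump [array([609.8, 345.6,  66. ]), array([689.4,  63.3,  66. ]), array([485.4,   6. ,  66. ]), array([404. , 290.3,  66. ])] [547.1 176.3  66. ] [np.float64(213.10212414257947), np.float64(293.3505709377083), np.float64(211.88915559876835), np.float64(295.66837021234426)]
yaw 0.2681433693185054 0.2770197782843095
handle [560.5 267.1 262. ] [487.6 218.  262. ] [524.1 242.5 262. ] 87.85448434431018 0.5926671944248902
tri mid (array([526. , 247.7, 250.6]), np.float64(6.358400792754624))
tray ((385.301513671875, 253.33367919921875), (55.03303527832031, 81.02085876464844), 13.392498016357422) [array([391.8, -95.7,  14. ]), array([ 673.2, -157.2,   14. ]), array([ 632.3, -348.5,   14. ]), array([ 352.3, -283.6,   14. ])] [ 512.4 -221.2   14. ] [np.float64(192.0092858602553), np.float64(288.0876969229756), np.float64(195.67134180356106), np.float64(287.4537962124866)]
bottle (array([ 638.3, -196.9,  129.7]), np.float64(8.467398713629045))
edge [array([621.2, 196.7, 102. ]), array([473. , 154.8, 102. ])] [547.1 175.7 102. ] 153.93969161466057
ribs [array([582. , 165.6, 101. ]), array([525.1, 150.7, 101. ])]
wing [array([556.4, 175.9, 115. ]), array([555.8, 136.1, 115. ])] [555.8 156.5 115. ]
```

```bash
python3 - <<'E'
from h import *
np.set_printoptions(precision=1,suppress=True)
s=lambda x,y:(320+x/4-.4,180+y/4-.4)
a,b=onz("scene",*s(366,66),259),onz("scene",*s(455,118),259); print("scene handle",a,b,(a+b)/2,np.linalg.norm(a-b),np.arctan2(*(a-b)[1::-1]))
t=cv2.imread("pics/top0.png"); sc=cv2.imread("pics/scene0.png")
cv2.imwrite("pics/c.png",np.hstack([crop(t,225,216,34,46,12),crop(sc,402,188,44,46,9)[:414].copy() if 0 else cv2.resize(crop(sc,402,188,38,46,12),(456,552))]))
g=t.min(2); m=np.zeros_like(g); m[195:295,345:430]=(g[195:295,345:430]>110)*255
m=cv2.morphologyEx(m,cv2.MORPH_OPEN,np.ones((25,25)))
k=max(cv2.findContours(m,0,2)[0],key=cv2.contourArea); r=cv2.minAreaRect(k); q=cv2.boxPoints(r); T=[onz("top",*p,10) for p in q]
print("tray",r,T,np.mean(T,0),[np.linalg.norm(T[i]-T[i-1]) for i in range(4)])
# scene tray
g=sc.min(2); m=np.zeros_like(g); m[255:335,190:300]=(g[255:335,190:300]>85)*255
m=cv2.morphologyEx(m,cv2.MORPH_OPEN,np.ones((15,15)))
k=max(cv2.findContours(m,0,2)[0],key=cv2.contourArea); ap=cv2.approxPolyDP(k,6,True)[:,0]; print(ap,[onz("scene",*map(float,p),10) for p in ap])
cv2.imwrite("pics/d.png",np.hstack([crop(t,340,195,95,100,5),cv2.resize(crop(sc,195,255,100,80,4),(400,500))[:,:320]]))
E
```

```text
scene handle [502.9 228.3 259. ] [577.9 264.8 259. ] [540.4 246.6 259. ] 83.38759812910374 -2.68888682030374
tray ((386.5, 248.5), (65.0, 57.0), 90.0) [array([ 642.5, -122.6,   10. ]), array([ 647.8, -326.3,   10. ]), array([ 416.5, -327.2,   10. ]), array([ 411.4, -126.7,   10. ])] [ 529.5 -225.7   10. ] [np.float64(231.1274908479484), np.float64(203.7188583980882), np.float64(231.33859652106085), np.float64(200.59481164878878)]
[[220 264]
 [202 321]
 [271 324]
 [282 266]] [array([ 394.2, -295.7,   10. ]), array([ 643.5, -330.8,   10. ]), array([ 675.7, -157.2,   10. ]), array([ 426.1, -114.6,   10. ])]
```

View pics/c.png

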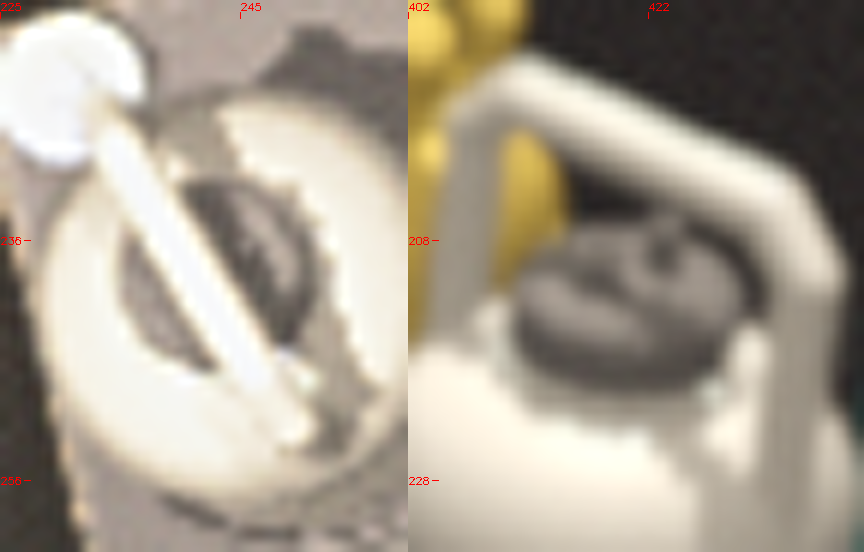

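View pics/d.png

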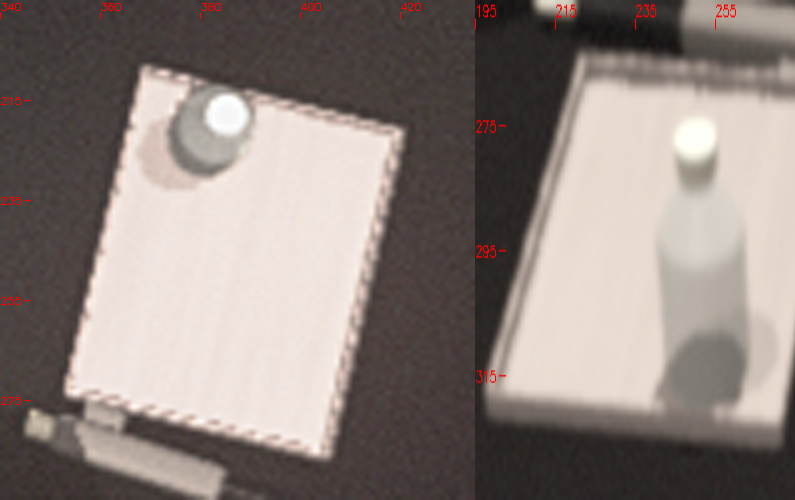

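```bash
python3 - <<'E'
from h import *
np.set_printoptions(precision=1,suppress=True)
a,b=onz("scene",411,194.4,259),onz("scene",433.6,204.5,259); print("scene",a,b,(a+b)/2,np.linalg.norm(a-b),np.arctan2(*(b-a)[1::-1]))
c=lambda x,y:(225+x/12-.46,216+y/12-.46)
a,b=onz("top",*c(108,118),259),onz("top",*c(297,428),259); print("top",a,b,(a+b)/2,np.linalg.norm(a-b),np.arctan2(*(a-b)[1::-1]))
print("cap",onz("top",*c(218,277),226))
print("mid tri",tri((422.3,199.5),c(202,272)))
T=[onz("top",340+x/5-.4,195+y/5-.4,12) for x,y in((142,67),(402,130),(328,457),(68,393))]
t=np.mean(T,0);xa=(T[0]+T[1]-T[2]-T[3]);print("tray",T,t,[np.linalg.norm(T[i]-T[i-1]) for i in range(4)],np.arctan2(xa[1],xa[0]))
th=np.arctan2(xa[1],xa[0]); print("target",t[:2]-45*np.array([np.cos(th),np.sin(th)]))
print("bottle base", onz("scene",252,316,10), "cap", onz("top",385,217.5,123))
E
```

```text
scene [493.5 230.6 259. ] [554.6 272.8 259. ] [524.1 251.7 259. ] 74.21672115208248 0.6033471886419489
top [563.6 269.5 259. ] [487.  218.9 259. ] [525.3 244.2 259. ] 91.73713074754771 0.5842059481614277
cap [527.8 246.1 226. ]
mid tri (array([526.3, 247.7, 259.5]), np.float64(7.257495335584022))
tray [array([ 672. , -157.7,   12. ]), array([ 631.4, -343.8,   12. ]), array([ 398.1, -292.4,   12. ]), array([ 438.2, -109.1,   12. ])] [ 534.9 -225.8   12. ] [np.float64(238.7463292074099), np.float64(190.45404741549694), np.float64(238.86015444179378), np.float64(187.6422560852755)] -0.21061365289517373
target [ 490.9 -216.3]
bottle base [ 639.2 -204.5   10. ] cap [ 621.4 -203.7  123. ]
```

```bash
cat >> h.py <<'E'
def go(x,y,z,yaw=None):
    s=state(); p=s["ee_pos"]; a=s["tool_rot"]; R=cv2.Rodrigues(np.array([0,0,a[2]]))[0]@cv2.Rodrigues(np.array([0,a[1],0]))[0]@cv2.Rodrigues(np.array([a[0],0,0]))[0]
    d=R.T@(np.array([x,y,z])-p); t=0 if yaw is None else -(yaw-a[2])
    print("pose",np.round(p,1),np.round(a,3),"shift",np.round(d,1),"turn",round(t,3)); 
E
python3 -c "
from h import *
go(300,-500,360,.59); go(450,-150,360,.59); go(526,247.5,350,.59)"
```

```text
pose [ 253.9 -625.3  230.6] [-3.141 -0.     0.386] shift [  89.8  -98.8 -129.3] turn -0.204
pose [ 253.9 -625.3  230.6] [-3.141 -0.     0.386] shift [ 360.5 -366.7 -129. ] turn -0.204
pose [ 253.9 -625.3  230.6] [-3.141 -0.     0.386] shift [ 580.5 -706.4 -118.6] turn -0.204
```

Request:
{"name": "arm_command", "arguments": {
  "moves": "30 -30 -60 -0.05 85; 60 -65 -110 -0.1 85; 90 -99 -129 -0.15 85; 135 -143 -129 -0.204 85; 180 -188 -129 -0.204 85; 225 -232 -129 -0.204 85; 270 -277 -129 -0.204 85; 315 -322 -129 -0.204 85; 360 -367 -129 -0.204 85; 395 -420 -128 -0.204 85; 430 -472 -126 -0.204 85; 465 -525 -125 -0.204 85"
}}

```text
time: 1.6
ee_pos: [485.4, 29.1, 356.3]
tool_rot: [3.142, 0.0, 0.59]
contact_force: [0.4, -0.8, 0.4]
gripper_width: 85.2
grip_force: 0.0
```

Request:
{"name": "arm_command", "arguments": {
  "moves": "0 0 0 0 85"
}}

```text
time: 1.72
ee_pos: [485.5, 30.6, 355.9]
tool_rot: [-3.141, 0.001, 0.595]
contact_force: [-0.3, -0.6, 0.5]
gripper_width: 85.2
grip_force: 0.0
```

```bash
python3 -c "
from h import *
go(526,247.5,350,.59)"
```

```text
pose [485.5  30.6 355.9] [-3.141e+00  1.000e-03  5.950e-01] shift [ 155.1 -156.9    5.9] turn 0.005
```

Request:
{"name": "arm_command", "arguments": {
  "moves": "35 -35 3 0 85; 70 -70 6 0 85; 105 -105 6 0 85; 135 -137 15 0 85; 155 -157 35 0 85; 155 -157 50 0 85; 155 -157 50 0 85; 155 -157 50 0 85"
}}

```text
time: 2.72
ee_pos: [527.1, 242.7, 307.5]
tool_rot: [3.141, -0.001, 0.589]
contact_force: [-0.5, -0.6, 0.3]
gripper_width: 85.2
grip_force: 0.0
```

```bash
python3 - <<'E'
from h import *
go(526,247.5,246,.59)
a=capture("scene")[:,:,::-1]; b=capture("top")[:,:,::-1]
cv2.imwrite("pics/e.png",np.hstack([crop(a,380,130,80,100,5),crop(b,215,190,60,75,6)[:450] if 0 else cv2.resize(crop(b,215,190,72,90,5),(400,500))]))
print(proj("scene",[526,247.5,259]))
E
```

```text
pose [527.1 242.7 307.5] [ 3.141e+00 -1.000e-03  5.890e-01] shift [ 1.7 -4.7 61.5] turn -0.001
(np.float64(420.7333000557761), np.float64(199.80097422612033))
```

View pics/e.png

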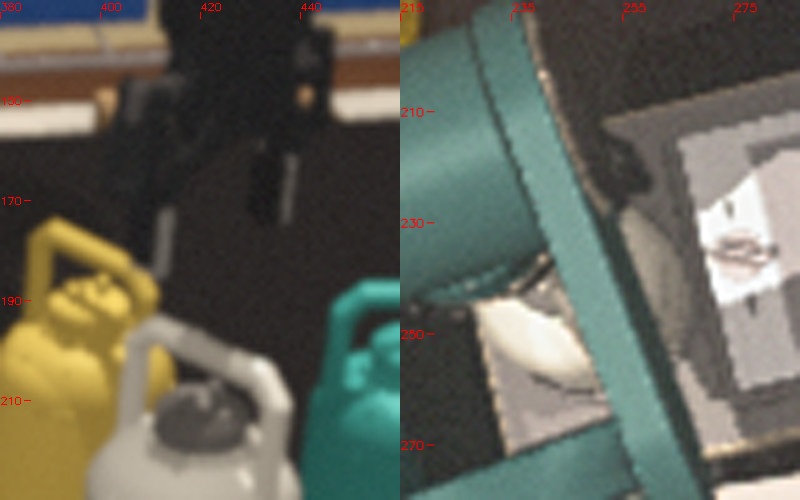

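The picture shows the fingertips at scene (412,185) and (435,175), straddling the handle (411,195)–(434,205) with the tool just above it. I'll start the descent and recheck the pose partway.

Request:
{"name": "arm_command", "arguments": {
  "moves": "0 0 8 0 85; 0 0 15 0 85; 0 0 15 0 85; 0 0 15 0 85"
}}

```text
time: 3.32
ee_pos: [526.9, 243.7, 291.5]
tool_rot: [-3.142, 0.0, 0.59]
contact_force: [-0.7, -0.1, 0.1]
gripper_width: 84.7
grip_force: 0.0
```

```bash
python3 -c "
from h import *
go(526,247.5,243,.59)"
```

```text
pose [526.9 243.7 291.5] [-3.142  0.     0.59 ] shift [ 1.3 -3.6 48.5] turn -0.0
```

Request:
{"name": "arm_command", "arguments": {
  "moves": "1 -3 8 0 85; 1 -3 18 0 85; 1 -3 28 0 85; 1 -3 38 0 85; 1 -3 48 0 85; 1 -3 48 0 85; 1 -3 48 0 85; 1 -3 48 0 60; 1 -3 48 0 40",
  "force": 60
}}

```text
time: 4.45
ee_pos: [526.2, 246.8, 243.8]
tool_rot: [3.142, -0.0, 0.59]
contact_force: [-0.3, 0.3, -0.1]
gripper_width: 51.1
grip_force: 0.0
```

Request:
{"name": "arm_command", "arguments": {
  "moves": "0 0 0 0 25; 0 0 0 0 15; 0 0 0 0 5; 0 0 0 0 5; 0 0 0 0 5; 0 0 0 0 5",
  "force": 60
}}

```text
time: 5.2
ee_pos: [526.1, 246.8, 243.7]
tool_rot: [-3.141, -0.0, 0.59]
contact_force: [-1.7, 2.8, 5.2]
gripper_width: 11.9
grip_force: 58.8
```

Request:
{"name": "arm_command", "arguments": {
  "moves": "0 0 0 0 0; 0 0 0 0 0; 0 0 -4 0 0; 0 0 -8 0 0; 0 0 -12 0 0; 0 0 -12 0 0; 0 0 -12 0 0",
  "force": 90
}}

```text
time: 6.08
ee_pos: [526.1, 246.7, 255.3]
tool_rot: [3.142, 0.0, 0.59]
contact_force: [-0.0, 0.7, -5.8]
gripper_width: 11.5
grip_force: 87.7
```

```bash
python3 - <<'E'
from h import *
s=state();print(s["contact_force"],s["torque"],s["gripper_width"],s["grip_force"])
a=capture("scene")[:,:,::-1]
cv2.imwrite("pics/f.png",crop(a,375,140,110,140,4))
E
```

```text
[-3.62203535e-03  7.09929491e-01 -5.82941829e+00] [-0.00843033  0.03342007  0.02175547] 11.514213483928792 87.74228811264038
```

View pics/f.png

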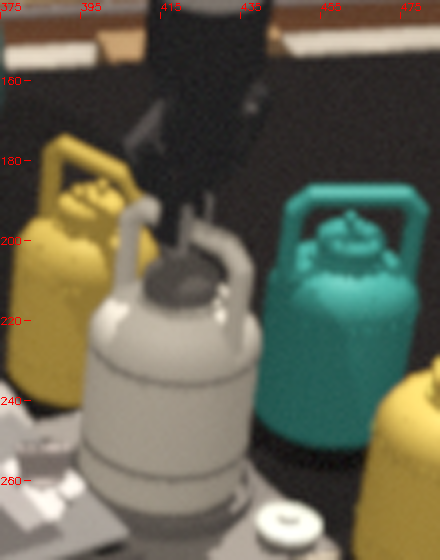

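The canister is held upright (5.8 N ≈ 0.6 kg) and its base has cleared the stand floor. Now I'll lift it on and transport it.

Request:
{"name": "arm_command", "arguments": {
  "moves": "0 0 -4 0 0; 0 0 -12 0 0; 0 0 -22 0 0; 0 0 -34 0 0; 0 0 -46 0 0; 0 0 -58 0 0; 0 0 -70 0 0; 0 0 -80 0 0; 0 0 -86 0 0; 0 0 -90 0 0; 0 0 -90 0 0"
}}

```text
time: 7.5
ee_pos: [526.1, 246.8, 345.5]
tool_rot: [-3.142, -0.0, 0.59]
contact_force: [0.0, -0.2, -5.1]
gripper_width: 11.2
grip_force: 87.7
```

```bash
python3 -c "
from h import *
s=state();print(s['contact_force'],s['gripper_width'])
go(491,-216,345,.59)"
```

```text
[ 0.04394943 -0.18345028 -5.14988757] 11.151129877601228
pose [526.1 246.8 345.5] [-3.142 -0.     0.59 ] shift [-286.6  365.     0.5] turn -0.0
```

Request:
{"name": "arm_command", "arguments": {
  "moves": "-3 4 0 0 0; -9 11 0 0 0; -17 22 0 0 0; -29 36 0 0 0; -43 55 0 0 0; -57 73 0 0 0; -72 91 0 0 0; -86 109 0 0 0; -100 128 0 0 0; -115 146 0 0 0; -129 164 0 0 0; -143 182 0 0 0"
}}

```text
time: 9.0
ee_pos: [507.9, 14.3, 345.6]
tool_rot: [3.141, -0.0, 0.589]
contact_force: [0.7, 0.8, -5.1]
gripper_width: 11.2
grip_force: 87.9
```

Request:
{"name": "arm_command", "arguments": {
  "moves": "-14 18 0 0 0; -29 37 0 0 0; -43 55 0 0 0; -58 73 0 0 0; -72 91 0 0 0; -86 110 0 0 0; -100 128 0 0 0; -114 146 0 0 0; -126 161 0 0 0; -135 172 0 0 0; -141 180 0 0 0; -143 183 0 0 0"
}}

```text
time: 10.5
ee_pos: [491.4, -216.1, 345.4]
tool_rot: [-3.141, 0.0, 0.59]
contact_force: [1.1, 0.4, -4.2]
gripper_width: 11.1
grip_force: 87.9
```

Request:
{"name": "arm_command", "arguments": {
  "moves": "0 0 0 0 0; 0 0 0 0 0"
}}

```text
time: 10.75
ee_pos: [491.5, -215.3, 345.5]
tool_rot: [-3.142, -0.0, 0.59]
contact_force: [0.2, 0.7, -6.0]
gripper_width: 11.1
grip_force: 87.9
```

```bash
python3 - <<'E'
from h import *
s=state();print(s["contact_force"],s["gripper_width"],s["torque"]); go(491,-216,345-168.5,.59)
a=capture("scene")[:,:,::-1]; b=capture("top")[:,:,::-1]
cv2.imwrite("pics/g.png",np.hstack([crop(a,170,150,133,200,3),crop(b,330,190,133,100,3) if 0 else cv2.resize(crop(b,340,190,100,150,4),(400,600))]))
E
```

```text
[ 0.17735463  0.65236236 -5.99471213] 11.124592946906912 [-0.00893333 -0.00702119 -0.01853055]
pose [ 491.5 -215.3  345.5] [-3.142 -0.     0.59 ] shift [ -0.9   0.3 169. ] turn 0.0
```

View pics/g.png

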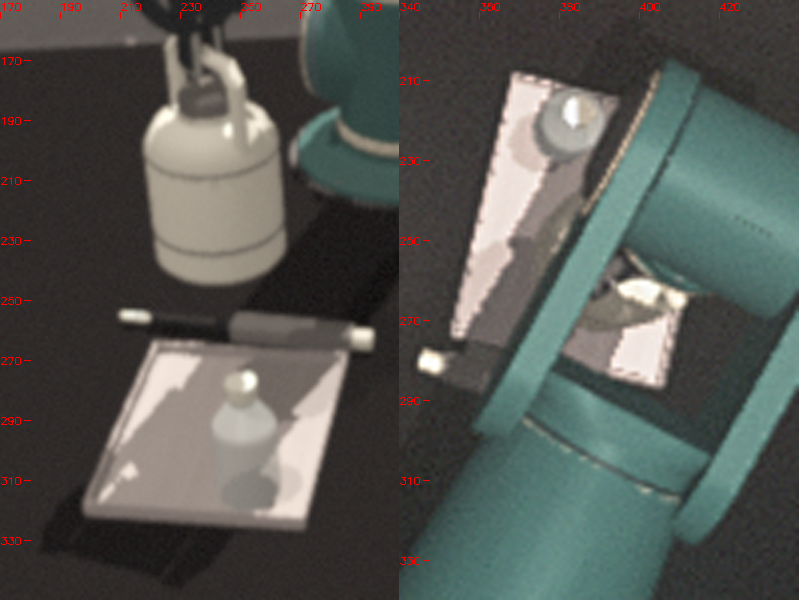

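The canister hangs upright at scene (238,215), above the free front part of the tray, with the bottle at (245,295) clear of it. Lowering.

Request:
{"name": "arm_command", "arguments": {
  "moves": "-1 0 4 0 0; -1 0 14 0 0; -1 0 30 0 0; -1 0 48 0 0; -1 0 66 0 0; -1 0 84 0 0; -1 0 102 0 0; -1 0 120 0 0; -1 0 134 0 0; -1 0 146 0 0; -1 0 154 0 0; -1 0 158 0 0"
}}

```text
time: 12.35
ee_pos: [490.6, -216.2, 187.2]
tool_rot: [-3.142, 0.0, 0.59]
contact_force: [0.5, -1.5, -4.8]
gripper_width: 11.2
grip_force: 87.9
```

Request:
{"name": "arm_command", "arguments": {
  "moves": "0 0 0 0 0; 0 0 2 0 0; 0 0 4 0 0; 0 0 6 0 0; 0 0 7 0 0; 0 0 7 0 0"
}}

```text
time: 13.1
ee_pos: [490.6, -216.2, 180.4]
tool_rot: [-3.141, -0.0, 0.59]
contact_force: [-0.0, -0.9, -5.1]
gripper_width: 11.0
grip_force: 87.9
```

Request:
{"name": "arm_command", "arguments": {
  "moves": "0 0 1 0 0; 0 0 2 0 0; 0 0 3 0 0; 0 0 3 0 0; 0 0 3 0 0"
}}

```text
time: 13.72
ee_pos: [490.6, -216.2, 177.7]
tool_rot: [3.141, -0.0, 0.59]
contact_force: [-0.9, 1.2, -1.1]
gripper_width: 10.9
grip_force: 88.2
```

Request:
{"name": "arm_command", "arguments": {
  "moves": "0 0 1 0 0; 0 0 1 0 0; 0 0 1 0 0"
}}

```text
time: 14.1
ee_pos: [490.9, -216.3, 177.7]
tool_rot: [3.14, -0.001, 0.59]
contact_force: [-3.7, 3.4, 6.9]
gripper_width: 11.0
grip_force: 89.3
```

Request:
{"name": "arm_command", "arguments": {
  "moves": "0 0 0 0 16; 0 0 0 0 20; 0 0 0 0 30; 0 0 0 0 50; 0 0 0 0 70; 0 0 0 0 85; 0 0 0 0 85; 0 0 0 0 85; 0 0 0 0 85; 0 0 0 0 85",
  "force": 20
}}

```text
time: 15.35
ee_pos: [490.6, -216.2, 176.4]
tool_rot: [-3.142, 0.0, 0.59]
contact_force: [0.1, 0.7, 0.1]
gripper_width: 84.9
grip_force: 0.0
```

Request:
{"name": "arm_command", "arguments": {
  "moves": "0 0 -5 0 85; 0 0 -15 0 85; 0 0 -35 0 85; 0 0 -60 0 85; 0 0 -90 0 85; 0 0 -120 0 85; 0 0 -140 0 85; 0 0 -150 0 85; 0 0 -150 0 85"
}}

```text
time: 16.48
ee_pos: [490.7, -216.3, 326.6]
tool_rot: [3.141, -0.0, 0.59]
contact_force: [-0.6, -0.4, -0.3]
gripper_width: 84.8
grip_force: 0.0
```

```bash
python3 - <<'E'
from h import *
np.set_printoptions(precision=1,suppress=True)
s=lambda x,y:(320+x/4-.4,180+y/4-.4)
print("wing tri",tri(s(264,300),(276-.0,234.7)))
print([proj("scene",[554,157,z]) for z in(101,115.5,127)],[proj("top",[554,157,z]) for z in(101,115.5,127)])
print("scene wing dir",[onz("scene",*s(*q),125) for q in((240,287),(290,291))])
go(554,157,200,1.586)
a=capture("scene"); cv2.imwrite("pics/h.png",a[:,:,::-1]); m=((a.min(2)>120)).astype(np.uint8); m[:,:190]=0; m[:,300:]=0; m[:130]=0
print(proj("scene",[491,-216,3]),proj("scene",[491,-216,115]),proj("scene",[491,-216,193]))
for y in range(195,330,15):
    r=np.nonzero(m[y])[0]; print(y,r.min() if len(r) else None,r.max() if len(r) else None)
E
```

```text
wing tri (array([555.6, 157.1, 115.2]), np.float64(1.7708030723193648))
[(np.float64(384.72242419292104), np.float64(258.68404492817757)), (np.float64(385.0896660637104), np.float64(254.20260747539376)), (np.float64(385.38384763543917), np.float64(250.61272184870734))] [(np.float64(276.1920001367062), np.float64(235.61866423319498)), (np.float64(275.7506855873827), np.float64(235.11055000430397)), (np.float64(275.3946122048908), np.float64(234.70057949131993))]
scene wing dir [array([552.7, 141.7, 125. ]), array([561.3, 173.6, 125. ])]
pose [ 490.7 -216.3  326.6] [ 3.1 -0.   0.6] shift [ 260.2 -275.   126.6] turn -0.996
(np.float64(247.46952176356479), np.float64(283.73711452977966)) (np.float64(244.43955738222166), np.float64(250.5957586861232)) (np.float64(242.17263010821608), np.float64(225.80040336045863))
195 286 287
210 None None
225 232 245
240 233 255
255 210 263
270 218 284
285 211 281
300 208 277
315 199 273
```

Request:
{"name": "arm_command", "arguments": {
  "moves": "20 -21 0 -0.1 85; 55 -58 0 -0.25 85; 95 -100 0 -0.4 70; 135 -142 0 -0.55 60; 175 -184 20 -0.7 50; 210 -221 50 -0.82 50; 240 -253 90 -0.91 50; 255 -270 120 -0.91 50; 261 -275 127 -0.91 50; 261 -275 140 -0.91 50; 261 -275 140 -0.91 50; 261 -275 140 -0.91 50"
}}

```text
time: 18.02
ee_pos: [554.9, 156.8, 187.5]
tool_rot: [3.14, -0.0, 1.499]
contact_force: [0.1, -0.5, 0.2]
gripper_width: 50.7
grip_force: 0.0
```

```bash
python3 - <<'E'
from h import *
go(555,157,110,1.5)
a=capture("scene"); b=capture("top"); cv2.imwrite("pics/i.png",np.hstack([crop(a[:,:,::-1],345,200,80,90,5)]))
cv2.imwrite("pics/i2.png",np.hstack([crop(b[:,:,::-1],340,195,95,100,4)]))
# canister in scene now: white mask, rows
m=(a.min(2)>105).astype(np.uint8)
for z in (115,193): print(proj("scene",[491,-216,z]),proj("top",[491,-216,z]))
g=b.max(2).astype(int)
E
```

```text
pose [554.9 156.8 187.5] [ 3.14  -0.     1.499] shift [ 0.2  0.  77.5] turn -0.001
(np.float64(244.43955738222166), np.float64(250.5957586861232)) (np.float64(387.93822660309115), np.float64(256.9794657284599))
(np.float64(242.17263010821608), np.float64(225.80040336045863)) (np.float64(391.52698512258706), np.float64(255.2531655201678))
```

Request:
{"name": "arm_command", "arguments": {
  "moves": "0 0 10 0 50; 0 0 25 0 50; 0 0 40 0 50; 0 0 55 0 50; 0 0 65 0 50; 0 0 72 0 50; 0 0 76 0 50; 0 0 76 0 50; 0 0 76 0 50"
}}

```text
time: 19.25
ee_pos: [554.7, 157.5, 110.9]
tool_rot: [3.141, -0.0, 1.5]
contact_force: [0.0, 1.2, 0.4]
gripper_width: 49.9
grip_force: 0.0
```

Request:
{"name": "arm_command", "arguments": {
  "moves": "0 0 0 0 40; 0 0 0 0 30; 0 0 0 0 20; 0 0 0 0 14; 0 0 0 0 10; 0 0 0 0 5; 0 0 0 0 5; 0 0 0 0 5; 0 0 0 0 5",
  "force": 30
}}

```text
time: 20.38
ee_pos: [553.5, 157.3, 110.3]
tool_rot: [-3.139, 0.001, 1.5]
contact_force: [-10.0, -2.5, 4.7]
gripper_width: 7.9
grip_force: 32.7
```

Request:
{"name": "arm_command", "arguments": {
  "moves": "0 -1 0 0 5; 0 -2 0 0 5; 0 -2 0 0 5; 0 -2 0 0 5"
}}

```text
time: 20.88
ee_pos: [553.2, 157.3, 110.5]
tool_rot: [3.14, 0.0, 1.5]
contact_force: [5.0, -3.2, -2.2]
gripper_width: 8.2
grip_force: 32.0
```

Request:
{"name": "arm_command", "arguments": {
  "moves": "0 0.6 0 0.05 5; 0 0.6 0 0.17 5; 0 0.6 0 0.31 5; 0 0.6 0 0.45 5; 0 0.6 0 0.59 5; 0 0.6 0 0.73 5; 0 0.6 0 0.87 5; 0 0.6 0 1.01 5; 0 0.6 0 1.13 5; 0 0.6 0 1.21 5; 0 0.6 0 1.228 5; 0 0.6 0 1.228 5"
}}

```text
time: 22.38
ee_pos: [552.3, 158.5, 110.4]
tool_rot: [-3.139, 0.001, 0.272]
contact_force: [-8.2, 5.7, 2.8]
gripper_width: 8.3
grip_force: 42.4
```

Request:
{"name": "arm_command", "arguments": {
  "moves": "0 0 0 0 5; 0 0 0 0 5"
}}

```text
time: 22.62
ee_pos: [552.4, 158.5, 110.4]
tool_rot: [-3.139, 0.001, 0.272]
contact_force: [-6.9, 5.0, 3.0]
gripper_width: 8.3
grip_force: 42.4
```

Request:
{"name": "arm_command", "arguments": {
  "moves": "-0.6 -0.7 0 0 5; -0.6 -0.7 0 0 5; -0.6 -0.7 0 0 12; -0.6 -0.7 0 0 20; -0.6 -0.7 0 0 40; -0.6 -0.7 0 0 60; -0.6 -0.7 0 0 60; -0.6 -0.7 0 0 60; -0.6 -0.7 0 0 60"
}}

```text
time: 23.75
ee_pos: [552.4, 158.1, 110.5]
tool_rot: [-3.142, -0.0, 0.272]
contact_force: [0.6, 0.0, -0.7]
gripper_width: 59.9
grip_force: 0.0
```

Request:
{"name": "arm_command", "arguments": {
  "moves": "0 0 -8 0 60; 0 0 -22 0 60; 0 0 -45 0 60; 0 0 -75 0 60; 0 0 -110 0 60; 0 0 -150 0 60; 0 60 -180 0 40; 0 100 -190 0 10; 0 150 -190 0 0; 0 200 -190 0 0; 0 240 -190 0 0; 0 240 -190 0 0"
}}

```text
time: 25.25
ee_pos: [617.1, -75.4, 301.2]
tool_rot: [3.141, -0.0, 0.269]
contact_force: [0.6, 0.9, -0.6]
gripper_width: 0.2
grip_force: 0.0
```

```bash
python3 - <<'E'
from h import *
s=state(); print(s["time"],s["contact_force"],s["gripper_width"])
go(555,157,200,.272)
a=capture("scene"); b=capture("top")
cv2.imwrite("pics/j.png",np.hstack([cv2.resize(crop(b[:,:,::-1],255,205,70,70,6),(400,400)),cv2.resize(crop(a[:,:,::-1],340,220,80,80,5),(400,400))]))
c=np.hstack([cv2.resize(crop(b[:,:,::-1],345,200,80,100,2),(160,200)),cv2.resize(crop(a[:,:,::-1],180,180,140,150,2),(187,200))])
J=cv2.imread("pics/j.png"); out=np.zeros((600,800,3),np.uint8); out[:400]=J; out[400:,:c.shape[1]]=c; cv2.imwrite("pics/j.png",out)
E
```

```text
25.25 [ 0.61454264  0.91279748 -0.60939462] 0.18788147030706537
pose [617.1 -75.4 301.2] [ 3.141 -0.     0.269] shift [   1.9 -240.6  101.1] turn -0.003
```

View pics/j.png

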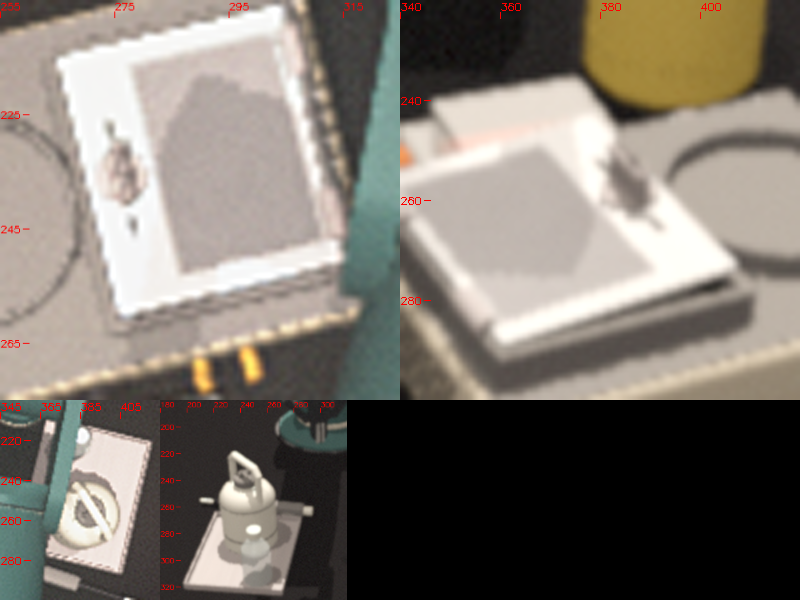

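The wing at top (275,236) now lies along the line of the ribs (273,228) and (277,244). The canister stands upright in the tray's free part, next to the bottle. Next: press the bare plate 55 mm to the near side of the wing.

Request:
{"name": "arm_command", "arguments": {
  "moves": "0 0 0 0 0; 0 0 0 0 0"
}}

```text
time: 25.6
ee_pos: [616.7, -72.2, 300.8]
tool_rot: [3.141, -0.0, 0.273]
contact_force: [-0.3, 0.1, 0.7]
gripper_width: -0.1
grip_force: 0.0
```

```bash
python3 -c "
from h import *
go(498,150.5,125,.272); print(state()['time'])"
```

```text
pose [616.7 -72.2 300.8] [ 3.141 -0.     0.273] shift [ -54.3 -246.5  175.8] turn 0.001
25.6
```

Request:
{"name": "arm_command", "arguments": {
  "moves": "-10 -40 0 0 0; -22 -90 10 0 0; -35 -140 40 0 0; -45 -190 80 0 0; -52 -230 120 0 0; -54 -246 150 0 0; -54 -246 165 0 0; -54 -246 176 0 0; -54 -246 176 0 0; -54 -246 176 0 0; -54 -246 176 0 0"
}}

```text
time: 26.98
ee_pos: [499.2, 149.2, 125.2]
tool_rot: [3.142, -0.001, 0.271]
contact_force: [0.3, 0.4, 0.7]
gripper_width: -0.4
grip_force: 0.0
```

```bash
python3 -c "
from h import *
go(498,150.5,95,.272); print(state()['contact_force'])"
```

```text
pose [499.2 149.2 125.2] [ 3.142e+00 -1.000e-03  2.710e-01] shift [-0.8 -1.6 30.2] turn -0.001
[0.29423259 0.42494953 0.67130644]
```

Request:
{"name": "arm_command", "arguments": {
  "moves": "-1 -1 6 0 0; -1 -1 12 0 0; -1 -1 17 0 0; -1 -1 21 0 0; -1 -1 24 0 0; -1 -1 27 0 0; -1 -1 30 0 0; -1 -1 30 0 0; -1 -1 30 0 0"
}}

```text
time: 28.1
ee_pos: [497.5, 150.5, 95.1]
tool_rot: [-3.141, -0.0, 0.272]
contact_force: [-4.4, 1.8, 7.7]
gripper_width: 0.0
grip_force: 3.8
```

Request:
{"name": "arm_command", "arguments": {
  "moves": "0 0 1 0 0; 0 0 2 0 0; 0 0 3 0 0; 0 0 3 0 0; 0 0 3 0 0"
}}

```text
time: 28.72
ee_pos: [497.6, 150.5, 92.3]
tool_rot: [-3.141, -0.001, 0.272]
contact_force: [-5.7, 1.2, 8.0]
gripper_width: -0.1
grip_force: 4.5
```

Request:
{"name": "arm_command", "arguments": {
  "moves": "0 0 0.5 0 0; 0 0 1 0 0; 0 0 1.5 0 0; 0 0 1.5 0 0; 0 0 1.5 0 0"
}}

```text
time: 29.35
ee_pos: [497.7, 150.5, 91.7]
tool_rot: [-3.141, -0.001, 0.272]
contact_force: [-10.8, 0.8, 19.3]
gripper_width: 0.1
grip_force: 9.7
```

Request:
{"name": "arm_command", "arguments": {
  "moves": "0 0 0.5 0 0; 0 0 1 0 0; 0 0 1.5 0 0; 0 0 1.5 0 0; 0 0 1.5 0 0"
}}

```text
time: 29.98
ee_pos: [497.8, 150.5, 91.4]
tool_rot: [-3.141, -0.002, 0.272]
contact_force: [-17.4, -0.6, 32.6]
gripper_width: -0.1
grip_force: 16.2
```

Request:
{"name": "arm_command", "arguments": {
  "moves": "0 0 -0.3 0 0; 0 0 -0.3 0 0; 0 0 -0.3 0 0; 0 0 -0.3 0 0; 0 0 -0.3 0 0; 0 0 -0.3 0 0; 0 0 -0.3 0 0; 0 0 -0.3 0 0"
}}

```text
time: 30.98
ee_pos: [497.8, 150.5, 91.4]
tool_rot: [-3.141, -0.001, 0.272]
contact_force: [-16.5, 0.1, 29.2]
gripper_width: 0.2
grip_force: 14.9
```

The force is steady at 29 N and the fingertips are at z = 91.4 mm, the home height, after about 9 mm of travel. The wing is 55 mm away and untouched. Handing in.

```bash
python3 -c "
from bench import *
print(close_job())"
```

```text
the job is handed in; nothing more can be done
None
```

I handed the job in at about 31 s: the canister stands upright and released in the spill tray, the wing is lined up with the index ribs and untouched, and the fingertips hold the cover down flush at about 29 N; the hand-in call returned no verdict.

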